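Hang the resin scraper over its drip tray

ROBOT

A 6-joint arm with a two-finger parallel gripper is mounted at the origin on a cart in front of the work surface, level with it; the furniture and walls round the work are solid. World frame = base frame: x ahead of the robot, y to its left, z up, the work surface at z = 0. Lengths are in mm, angles in rad, forces in N, time in s.
With the tool pointing down it reaches from about 300 to 775 mm from the base axis. Payload 14.6 kg.
Tool frame: the origin (TCP) lies midway between the tips of the shut fingers; the grasp point (between the pads) lies 19 mm behind it; z points along the fingers, y is the line along which they close (so a half turn about z gives the same grasp; the last joint's range is limited). The gripper opens to 94 mm and grips with 3 to 60 N. Pads are 16 mm wide; open, the fingers measure 119 mm over their backs; the gripper's body (75 mm by 177 mm) begins 78 mm behind the grasp point.
Start: joints at [1.061, 0.3, 1.521, -0, 1.321, -0.067], TCP at [235.655, 496.947, 205.446] pointing down, gripper open.
Joint ranges: [-3.03, 3.03], [-0.79, 2.21], [0.23, 2.52], [-1.04, 4.18], [0, 3.07], [-2.55, 2.55]. Speed limits (rad/s): [2.22, 2.22, 2.57, 3.14, 3.14, 3.14].

INTERFACE

Orientations are given as [roll, pitch, yaw] about the fixed x, y, z axes, in that order (R = Rz(yaw) Ry(pitch) Rx(roll)).
In Python, from cell import * gives the robot as it stands. The module is installed in compiled form; this text tells all that it offers.
- The arm moves only by the tool servo_tool, never from a script. Its argument "motion" is a list of rows, each an object of numbers: "wx", "wy", "wz": the turn, a rotation vector about the tool's x, y, z in units of 2 rad (1.0 is 2 rad); "dx", "dy", "dz": the shift along the tool's x, y, z in units of 10 cm (1.0 is 10 cm); "fingers": the closure, from -1 (fully open) to 1 (shut). In form: [{"wx": .., "wy": .., "wz": .., "dx": .., "dy": .., "dz": .., "fingers": ..}, ...]. A call has 1 to 10 rows; each row is the pose to reach, as a shift and turn from the pose commanded when the call began, along the tool's axes at that moment; what a row does not reach only later rows make up. A row lasts 1/10 s, in which the tool goes at most 50 mm and 8.59 degrees, less where a joint would pass 70% of its speed; a pose out of reach is approached as far as the arm can. A call with a number of a shift or a turn outside -1 to 1 is refused whole. A call with a gripper value outside its range is refused whole. The fingers move at their own pace and stop on an object; "newtons" is the grip in N (left out, the last holds). Time passes only in rows, so rows that repeat a pose let the fingers close. It gives the time, the measured TCP pose, the force, the opening and the grip force at its end, in the units of the state.
- read_state(): the state, without advancing time (a new reading comes with each control period).
- camera(name): name is "side" or "top"; returns a dict with "image" (400x640x3 uint8, red, green, blue), "fx", "fy", "cx", "cy" (pixels), "R" (3x3) and "t" (3): a world point X has camera coordinates R X + t. Camera axes: x right, y down, z forward; pixel columns grow to the right and rows downward; lengths in mm; the calibration is good to about 2 mm. A picture is of the moment at which its call begins. There is no depth.
- sign_off(): hands the job in; it is judged then, once.
Trained networks look in a picture, given as the dict that the camera call returned (one of the last four; its "shot" number tells which), for a name from the list of things; names that differ only in an ending like _2 or _b are one class to them, and where a whole thing is asked for, a point or a joint stands for the part that bears it (a point fixed in the world has none). Each returns a list of dicts, best first, with "conf" (0 to 1); they miss things now and then, are a little off and sometimes report something else, mostly with a low value. They report only what shows in the picture. A call takes as long as a camera call.
- spot_in(query, picture): "location" ([column, row] in pixels, amid what is visible of it).
- trace(query, picture): "pixels" (400x640 bool, what is visible of it) and "location" ([column, row] in pixels, amid what is visible of it).
The state is a dict: "clock": time; "joints": joint angles; "qd": joint speeds; "effort": joint torques, N m; "eef_pos": TCP position; "eef_rot": TCP orientation; "wrist_force": force on the tool from outside, world axes, zero at the start; "moment": the same for the moment, N m; "finger_gap": finger opening in mm; "finger_force": force on a finger pad.
Only numpy, scipy, OpenCV 4.12 (cv2) and the standard library are available. Lean on these libraries where they do the work, as an engineer would, in place of code of your own. Each camera call takes 0.05 s, during which the arm holds its last target. There are 200 camera calls.

TASK

Clear the pour board: hang the resin scraper by the steel eye at its handle end on the sloping peg of the drip stand, so that it hangs freely with the blade down, and slide the stand's blue drip tray fully home under it. Do not disturb the dropper bottle, the mixing cup or the pigment jar.

Things in the scene. Friction and masses are not known exactly. Their poses are not given: they have to be found in the camera images.
- scraper: resin scraper, 192 mm long, 0.12 kg, lying on its flat back on the grey pour board (12 mm thick). Origin on the back (z = 0); own x along the handle to the eye, z out of its upper face. Red handle x -41 to +71 mm, 22 wide (y), 14 thick: grip at x -20 to +40. Steel blade 60 wide, 3 thick, x -90 to -50 mm. Eye at x = +85 mm. It balances near x = 0
- eye (a point): centre of the scraper's eye: steel ring 8 mm thick, hole 18 mm across, outside 34 mm across; the hole's axis is the scraper's own z. Axes as the scraper's
- drip_stand: fixed drip stand: upright plywood panel 170 mm wide, top at z = 292 mm, on a foot 8 mm thick reaching 105 mm in front. Origin: on the table, under the middle of the panel's front face. Own -x points out of that face, roughly to the robot; y along the panel, z up. The hanging blade ends about 55 mm above the table
- peg: fixed steel peg, 8 mm thick, 9 mm ball end, 48 mm long. Origin: root, on the panel's front face, 235 mm up. Own z: root to tip, 45 deg up and out from the panel; y: the stand's y; x: up into the panel. With scraper axes = peg axes the eye slides straight down the peg; the ring clears the panel while 26 mm or more from the root. Released, the scraper swings down to hang at the panel
- drip_tray (a joint): how far the drip tray is pulled out, in m: 0 = fully home against its stop under the peg, 0.07 = fully out towards the robot. It slides along the stand's own x in guides; friction about 1.5 N, stays where it is left
- tray_front (a point): middle of the front face of the black grip on the tray's front, where to push; grip 60 mm wide (y), 16 high, 12 deep; this point is 25 mm above the table. Axes as the stand's. Tray: blue, open, 110 x 124 x 24 mm, rim 33 mm above the table
- dropper_bottle: bystander: small amber dropper bottle with black cap, 42 mm wide, 118 mm high, loose; origin under its centre
- mix_cup_1: bystander: low cream mixing cup, 78 x 82 x 77 mm, loose; origin under its centre
- pigment_jar: bystander: small amber pigment jar with black lid, 61 mm wide, 64 mm high, loose; origin under its centre

How it is judged:
By the outcome, as a careful person would: the job done as asked, in the order asked, and still so for the second after the job is handed in, with the robot touching nothing.
It also fails if it takes over 54 s, if anything falls off the work surface, if the arm or the gripper's body presses on something with over 40 N, if the wrist force passes 120 N, or if a joint passes its speed limit or range.

## Working session

There is one attempt and no reset: what is moved stays moved. The work goes in short steps, Python scripts to look and compute and a tool call to move; the robot and the scene stay as the last step left them, time stands still between calls to the robot, and variables do not carry over. Pictures are saved under pics/ and viewed, at most 10 in all, crops included, and the job is handed in when it is done.

Besides the shell and the picture viewer there is one more tool, called after "Emit:" as name(argument=value, ...), one argument or row to a line, values as JSON. servo_tool: Moves the arm, as the interface text tells. Its arguments: {"type":"object","properties":{"motion":{"type":"array","items":{"type":"object","properties":{"wx":{"type":"number"},"wy":{"type":"number"},"wz":{"type":"number"},"dx":{"type":"number"},"dy":{"type":"number"},"dz":{"type":"number"},"fingers":{"type":"number"}}}},"newtons":{"type":"number"}},"required":["motion"]}

```bash
mkdir -p pics; cat > h.py <<'E'
from cell import *
import numpy as np, cv2
from scipy.spatial.transform import Rotation as Rn
np.set_printoptions(precision=2,suppress=True)
def ray(c,p):
    d=np.array([(p[0]-c['cx'])/c['fx'],(p[1]-c['cy'])/c['fy'],1.]); R=np.array(c['R']);t=np.array(c['t'])
    d=R.T@d; return -R.T@t, d/np.linalg.norm(d)
def onz(c,p,z):
    o,d=ray(c,p); return o+d*(z-o[2])/d[2]
def tri(cs,ps):
    A=np.zeros((3,3));b=np.zeros(3)
    for c,p in zip(cs,ps):
        o,d=ray(c,p);M=np.eye(3)-np.outer(d,d);A+=M;b+=M@o
    return np.linalg.solve(A,b)
def proj(c,X):
    x=np.array(c['R'])@np.array(X)+np.array(c['t']); return np.array([c['fx']*x[0]/x[2]+c['cx'],c['fy']*x[1]/x[2]+c['cy']])
def save(c,n): cv2.imwrite('pics/'+n+'.png',c['image'][:,:,::-1])
E
python3 - <<'E'
from h import *
a=camera('side');b=camera('top');save(a,'s0');save(b,'t0')
for c in (a,b): print(c['fx'],ray(c,(c['cx'],c['cy'])))
for q in ['scraper','eye','drip_stand','peg','drip_tray','tray_front','dropper_bottle','mix_cup_1','pigment_jar']:
    r=[]
    for c in (a,b):
        s=spot_in(q,c); print(q,[(np.round(x['location']),round(x['conf'],2)) for x in s[:3]]); r.append(s[0]['location'] if s else None)
    if all(x is not None for x in r): print('   tri',tri((a,b),r))
print(read_state())
E
```

```text
435.8869390774669 (array([  49.87, -841.01,  913.88]), array([ 0.42,  0.68, -0.6 ]))
387.58838242589553 (array([  64.35,   21.9 , 1450.19]), array([ 0.35,  0.  , -0.93]))
scraper [(array([260., 202.]), 0.79)]
scraper [(array([265., 236.]), 0.63)]
   tri [465.04 240.25  20.48]
eye [(array([259., 204.]), 0.62)]
eye [(array([264., 237.]), 0.68)]
   tri [463.36 243.46  10.96]
drip_stand [(array([376., 247.]), 0.94)]
drip_stand [(array([370., 198.]), 0.57)]
   tri [ 628.35 -162.52   62.06]
peg [(array([372., 248.]), 0.73)]
peg []
drip_tray [(array([338., 272.]), 0.7)]
drip_tray [(array([367., 218.]), 0.91)]
   tri [ 537.13 -149.74   12.18]
tray_front [(array([338., 272.]), 0.87)]
tray_front [(array([367., 221.]), 0.83)]
   tri [ 533.05 -148.19   10.76]
dropper_bottle [(array([327., 200.]), 0.71)]
dropper_bottle [(array([263., 236.]), 0.65), (array([298., 183.]), 0.43)]
   tri [581.45 210.19 -21.05]
mix_cup_1 [(array([282., 159.]), 0.65)]
mix_cup_1 [(array([217., 180.]), 0.7)]
   tri [672.64 453.73  15.73]
pigment_jar [(array([382., 333.]), 0.56)]
pigment_jar [(array([427., 230.]), 0.7)]
   tri [ 501.33 -378.19   30.31]
{'clock': 1.0, 'joints': array([ 1.06,  0.3 ,  1.52,  0.  ,  1.32, -0.07]), 'qd': array([ 0.,  0., -0.,  0., -0.,  0.]), 'effort': array([  0.  , -53.17, -35.29,   0.07,   0.02,  -0.  ]), 'eef_pos': array([235.69, 496.94, 205.44]), 'eef_rot': array([-3.14, -0.  ,  2.7 ]), 'wrist_force': array([ 0.51, -0.87, -0.58]), 'moment': array([-0.02, -0.02,  0.01]), 'finger_force': 0.0, 'finger_gap': 94.13177391453524}
```

```bash
python3 - <<'E'
import cv2,numpy as np
s=cv2.imread('pics/s0.png');t=cv2.imread('pics/t0.png')
a=cv2.resize(s[130:370,200:440],(600,600),interpolation=cv2.INTER_CUBIC)
cv2.imwrite('pics/s0c.png',a)
cv2.imwrite('pics/t0c.png',cv2.resize(t[130:290,200:440],(800,533),interpolation=cv2.INTER_CUBIC))
E
```

```text
(no output)
```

View pics/s0c.png

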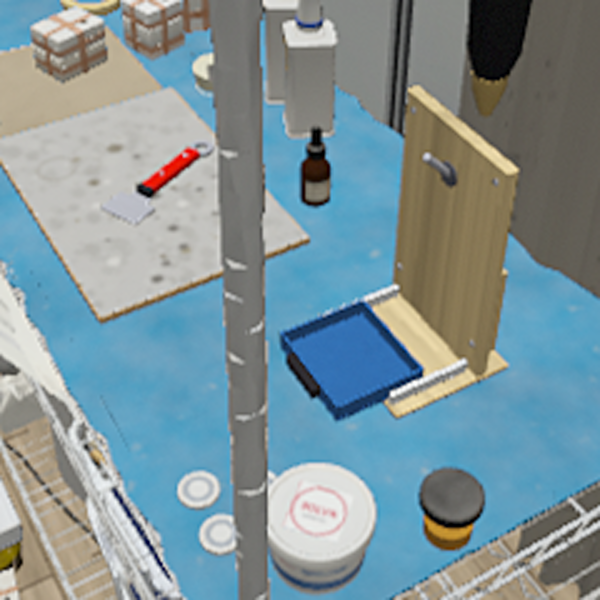

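View pics/t0c.png

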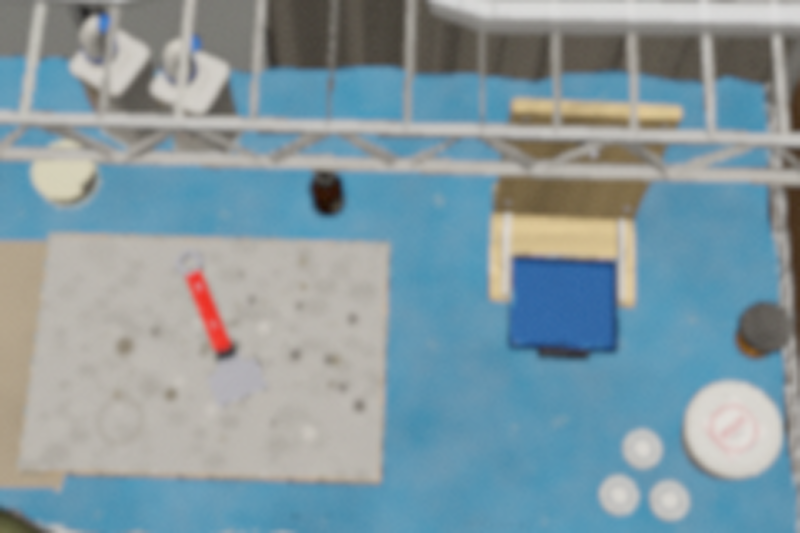

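The side picture shows the eye near (282,190), blade (251,213), peg tip (371,193) and root (381,201). The top picture shows the eye near (257,209), the blade (271,244), and the peg hidden by a beam. I'll zoom in for a pose fit.

```bash
python3 - <<'E'
import cv2,numpy as np
s=cv2.imread('pics/s0.png');t=cv2.imread('pics/t0.png')
def z(im,x,y,w,h,k):
    a=cv2.resize(im[y:y+h,x:x+w],None,fx=k,fy=k,interpolation=cv2.INTER_CUBIC)
    for i in range(0,w,10):
        cv2.line(a,(i*k,0),(i*k,5),(0,0,255),1)
        if i%20==0: cv2.putText(a,str(x+i),(i*k,15),0,.35,(0,0,255),1)
    for i in range(0,h,10):
        cv2.line(a,(0,i*k),(5,i*k),(0,0,255),1)
        if i%20==0: cv2.putText(a,str(y+i),(6,i*k+4),0,.35,(0,0,255),1)
    return a
A=z(s,310,160,100,140,4) #400x560
B=z(t,340,155,66,85,6) #396x510
C=np.zeros((600,800,3),np.uint8);C[:560,:400]=A;C[:510,404:800]=B
cv2.imwrite('pics/z1.png',C)
A=z(s,235,175,60,55,6);B=z(t,245,198,40,60,9)
C=np.zeros((560,760,3),np.uint8);C[:330,:360]=A;C[:540,400:760]=B
cv2.imwrite('pics/z2.png',C)
E
```

```text
(no output)
```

View pics/z1.png

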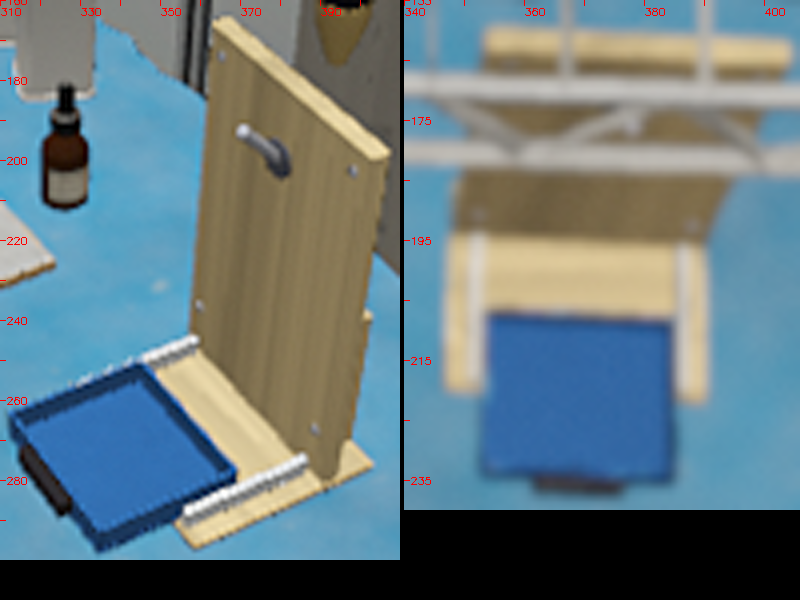

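View pics/z2.png

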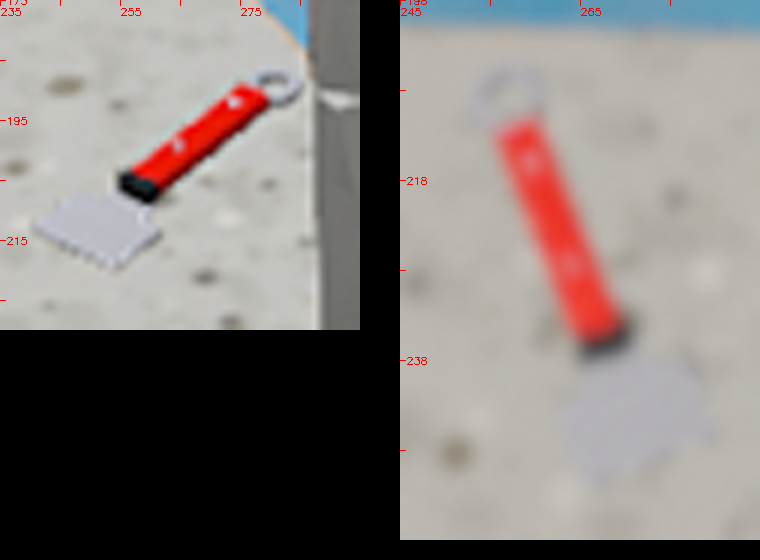

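```bash
cat > m.py <<'E'
from h import *
from scipy.optimize import least_squares
a=camera('side');b=camera('top')
# stand fit: x,y,yaw
obs=[(a,(0,85,292),(363.2,165.5)),(a,(0,-85,292),(404,200.2)),(a,(0,85,8),(357.5,245)),(a,(0,-85,8),(389.5,279)),(a,(-33.9,0,269),(370.7,192.8)),
(b,(0,85,8),(347.7,194.2)),(b,(0,-85,8),(390.5,195.6)),(b,(0,85,292),(353.5,163.7)),(b,(0,-85,292),(404.3,166.2))]
def W(p,l): c,s=np.cos(p[2]),np.sin(p[2]);return np.array([p[0]+c*l[0]-s*l[1],p[1]+s*l[0]+c*l[1],l[2]])
f=lambda p:np.concatenate([proj(c,W(p,l))-q for c,l,q in obs])
r=least_squares(f,[640,-150,0],x_scale=[10,10,.1],loss='soft_l1');print('stand',r.x,'deg',np.degrees(r.x[2]));print(f(r.x).reshape(-1,2))
print('tips tri',tri((a,b),((363.2,165.5),(353.5,163.7))),tri((a,b),((404,200.2),(404.3,166.2))))
o=[(a,(85,0,4),(280.8,189.5)),(b,(85,0,4),(257,208.6)),(a,(-90,0,3),(247.3,216.3)),(b,(-90,0,3),(273.4,248.8)),(a,(-50,0,3),(255,210.7)),(b,(-50,0,3),(270.6,240.4)),(b,(71,0,14),(258.2,212)),(b,(-41,0,14),(267.9,236.3))]
g=lambda p:np.concatenate([proj(c,W(p,l)+[0,0,p[3]])-q for c,l,q in o])
r2=least_squares(g,[450,220,1.2,12],x_scale=[10,10,.1,10],loss='soft_l1');print('scr',r2.x,np.degrees(r2.x[2]));print(g(r2.x).reshape(-1,2))
print('eye tri',tri((a,b),((280.8,189.5),(257,208.6))))
gr=tri((a,b),((310+45/4,160+483/4),(340+(578-404)/6,155+492/6)));print('tray front tri',gr)
for p in [(340+(578-404)/6,155+490/6)]: print(onz(b,p,25))
E
python3 m.py
```

```text
stand [ 642.49 -161.72   -0.02] deg -1.0635290221957199
[[-0.61 -0.87]
 [-0.63 -1.1 ]
 [-1.34 -1.11]
 [ 1.    2.2 ]
 [-0.73 -0.49]
 [ 0.77 -0.16]
 [ 0.42  0.46]
 [ 1.01 -1.38]
 [ 1.44 -1.49]]
tips tri [644.74 -74.79 286.38] [ 642.02 -244.6   285.07]
scr [492.37 245.52   0.45   5.33] 25.69057590797928
[[-0.74  0.46]
 [ 0.28  0.24]
 [-0.39  0.42]
 [ 0.17 -0.15]
 [-0.03 -0.43]
 [-0.86 -1.1 ]
 [-0.04 -0.93]
 [ 0.64  0.15]]
eye tri [571.19 283.4    9.24]
tray front tri [ 469.55 -156.35   17.64]
[ 465.19 -154.61   25.  ]
```

```bash
cat >> m.py <<'E'
print('--')
print('bottle mid', tri((a,b),((326.5,196),(298,185))), 'base',onz(a,(326.5,210),0))
print('cap', onz(a,(326.5,182.5),116))
for m in (0,1):
    oo=[x for x in o if (x[0] is a)==(m==0)]
    g2=lambda p:np.concatenate([proj(c,W(p,l)+[0,0,12])-q for c,l,q in oo])
    r=least_squares(g2,[490,240,.45],x_scale=[10,10,.1]);print('z12',r.x,np.degrees(r.x[2]),np.abs(r.fun).max())
    oo2=[x for x in obs if (x[0] is a)==(m==0)]
    f2=lambda p:np.concatenate([proj(c,W(p,l))-q for c,l,q in oo2])
    r=least_squares(f2,[640,-160,0],x_scale=[10,10,.1]);print('stand',r.x,np.abs(r.fun).max())
st=read_state();print(st['clock'],st['eef_pos'],st['eef_rot'])
E
python3 m.py | sed -n '/--/,$p'
```

```text
--
bottle mid [660.04 123.97  50.92] base [657.23 115.13   0.  ]
cap [652.71 111.87 116.  ]
z12 [490.72 237.54   0.44] 25.396945677806986 0.5566104079949525
stand [ 643.16 -162.92   -0.03] 2.479647372525278
z12 [488.98 244.54   0.45] 25.865227654294802 0.8420767997291136
stand [ 639.61 -158.29   -0.01] 0.9942664609552025
1.2 [235.66 496.94 205.44] [-3.14  0.    2.7 ]
```

Emit:
servo_tool(
  motion=[
    {"dx": -0.5, "dy": -0.15},
    {"dx": -1, "dy": -0.3},
    {"dx": -1, "dy": -0.3, "fingers": -1},
  ],
)

```text
schema error: expected keys wx, wy, wz, dx, dy, dz, fingers
```

Emit:
servo_tool(
  motion=[
    {"dx": -0.5, "dy": -0.15},
    {"dx": -1, "dy": -0.3},
    {"dx": -1, "dy": -0.3},
  ],
)

```text
schema error: expected keys wx, wy, wz, dx, dy, dz, fingers
```

Emit:
servo_tool(
  motion=[
    {"dx": -0.5, "dy": -0.15},
    {"dx": -1, "dy": -0.3},
    {"dx": -1, "dy": -0.3},
  ],
)

```text
schema error: expected keys wx, wy, wz, dx, dy, dz, fingers
```

Emit:
servo_tool(
  motion=[
    {"dx": -0.39, "dy": -0.33, "dz": 0.9, "wz": -0.445},
    {"dx": -0.39, "dy": -0.33, "dz": 0.9, "wz": -0.445},
    {"dx": -0.39, "dy": -0.33, "dz": 0.9, "wz": -0.445},
    {"dx": -0.39, "dy": -0.33, "dz": 0.9, "wz": -0.445},
    {"dx": -0.39, "dy": -0.33, "dz": 0.9, "wz": -0.445},
    {"dx": -0.39, "dy": -0.33, "dz": 0.9, "wz": -0.445},
    {"dx": -0.39, "dy": -0.33, "dz": 0.9, "wz": -0.445},
    {"dx": -0.39, "dy": -0.33, "dz": 0.9, "wz": -0.445},
  ],
)

```text
schema error: expected keys wx, wy, wz, dx, dy, dz, fingers
```

```bash
cat > v.py <<'E'
from h import *
import sys
def z(c,x,y,w,h,k):
    im=c['image'][:,:,::-1]
    a=cv2.resize(im[y:y+h,x:x+w],None,fx=k,fy=k,interpolation=cv2.INTER_CUBIC)
    for i in range(0,w,10):
        cv2.line(a,(i*k,0),(i*k,5),(0,0,255),1)
        if i%20==0: cv2.putText(a,str(x+i),(i*k,15),0,.35,(0,0,255),1)
    for i in range(0,h,10):
        cv2.line(a,(0,i*k),(5,i*k),(0,0,255),1)
        if i%20==0: cv2.putText(a,str(y+i),(6,i*k+4),0,.35,(0,0,255),1)
    return a
def pair(n,A,B):
    h=max(A.shape[0],B.shape[0]);C=np.zeros((h,A.shape[1]+B.shape[1]+4,3),np.uint8)
    C[:A.shape[0],:A.shape[1]]=A;C[:B.shape[0],A.shape[1]+4:]=B;cv2.imwrite('pics/%s.png'%n,C);print(C.shape)
def dot(c,X,col=(0,255,0)):
    p=proj(c,X);return p
E
python3 - <<'E'
from v import *
a=camera('side');b=camera('top');s=read_state()
print(s['clock'],s['eef_pos'],s['eef_rot'],s['joints'])
R=Rn.from_euler('xyz',s['eef_rot']).as_matrix()
for c in(a,b):
    print([proj(c,s['eef_pos']+R@[0,y,0]) for y in (-47,0,47)])
pair('p1',z(a,215,140,75,100,5),z(b,225,190,70,80,5))
E
```

```text
1.3 [235.65 496.95 205.44] [3.14 0.   2.7 ] [ 1.06  0.3   1.52 -0.    1.32 -0.07]
[array([152.36, 145.28]), array([155.4 , 137.92]), array([158.27, 130.93])]
[array([183.33, 292.07]), array([170.94, 285.17]), array([158.7 , 278.35])]
(500, 729, 3)
```

View pics/p1.png

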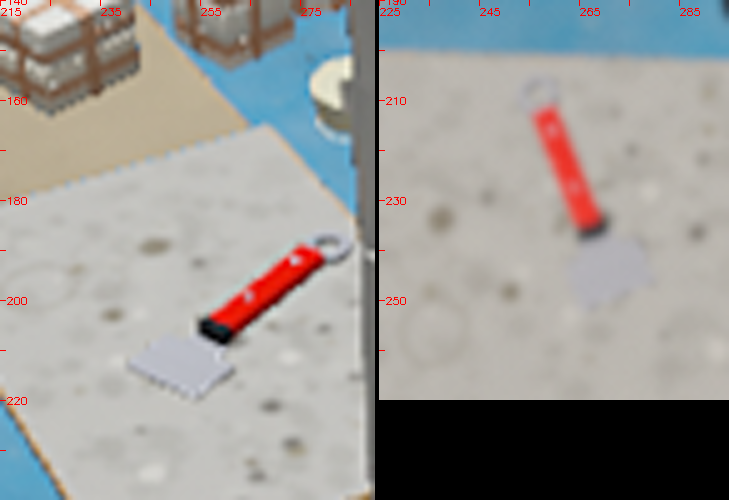

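The moves were refused because every key is needed, so the arm is still at its start. The picture just shows the scraper lying as before.

Emit:
servo_tool(
  motion=[
    {"dx": -0.5, "dy": -0.15, "dz": 0, "wx": 0, "wy": 0, "wz": 0, "fingers": -1},
    {"dx": -1, "dy": -0.3, "dz": 0, "wx": 0, "wy": 0, "wz": 0, "fingers": -1},
    {"dx": -1, "dy": -0.3, "dz": 0, "wx": 0, "wy": 0, "wz": 0, "fingers": -1},
  ],
)

```text
clock: 1.6
eef_pos: [316.0, 424.3, 205.5]
eef_rot: [-3.141, 0.001, 2.695]
wrist_force: [-0.6, -0.6, 0.3]
finger_gap: 94.1
finger_force: 0.0
```

Emit:
servo_tool(
  motion=[
    {"dx": -0.5, "dy": -0.15, "dz": 0, "wx": 0, "wy": 0, "wz": 0, "fingers": -1},
    {"dx": -1, "dy": -0.3, "dz": 0, "wx": 0, "wy": 0, "wz": 0, "fingers": -1},
    {"dx": -1, "dy": -0.3, "dz": 0, "wx": 0, "wy": 0, "wz": 0, "fingers": -1},
  ],
)

```text
clock: 1.9
eef_pos: [393.4, 354.4, 205.4]
eef_rot: [-3.141, 0.001, 2.695]
wrist_force: [-0.3, 0.7, -0.0]
finger_gap: 94.0
finger_force: 0.0
```

Emit:
servo_tool(
  motion=[
    {"dx": -0.5, "dy": -0.15, "dz": 0, "wx": 0, "wy": 0, "wz": 0, "fingers": -1},
    {"dx": -1, "dy": -0.3, "dz": 0, "wx": 0, "wy": 0, "wz": 0, "fingers": -1},
    {"dx": -1, "dy": -0.3, "dz": 0, "wx": 0, "wy": 0, "wz": 0, "fingers": -1},
  ],
)

```text
clock: 2.2
eef_pos: [470.6, 284.6, 205.2]
eef_rot: [-3.141, 0.0, 2.695]
wrist_force: [-0.6, 0.4, 0.1]
finger_gap: 94.0
finger_force: 0.0
```

Emit:
servo_tool(
  motion=[
    {"dx": -0.39, "dy": -0.33, "dz": 0.9, "wx": 0, "wy": 0, "wz": -0.445, "fingers": -1},
    {"dx": -0.39, "dy": -0.33, "dz": 0.9, "wx": 0, "wy": 0, "wz": -0.445, "fingers": -1},
    {"dx": -0.39, "dy": -0.33, "dz": 0.9, "wx": 0, "wy": 0, "wz": -0.445, "fingers": -1},
    {"dx": -0.39, "dy": -0.33, "dz": 0.9, "wx": 0, "wy": 0, "wz": -0.445, "fingers": -1},
    {"dx": -0.39, "dy": -0.33, "dz": 0.9, "wx": 0, "wy": 0, "wz": -0.445, "fingers": -1},
    {"dx": -0.39, "dy": -0.33, "dz": 0.9, "wx": 0, "wy": 0, "wz": -0.445, "fingers": -1},
    {"dx": -0.39, "dy": -0.33, "dz": 0.9, "wx": 0, "wy": 0, "wz": -0.445, "fingers": -1},
    {"dx": -0.39, "dy": -0.33, "dz": 0.9, "wx": 0, "wy": 0, "wz": -0.445, "fingers": -1},
  ],
)

```text
clock: 3.0
eef_pos: [488.9, 241.2, 115.5]
eef_rot: [3.141, -0.0, -2.698]
wrist_force: [-0.1, -0.7, -0.2]
finger_gap: 94.3
finger_force: 0.0
```

```bash
python3 - <<'E'
from v import *
a=camera('side');b=camera('top');s=read_state()
print(s['clock'],s['eef_pos'],s['eef_rot'],s['joints'],s['wrist_force'])
R=Rn.from_euler('xyz',s['eef_rot']).as_matrix()
for c in(a,b):
    print([proj(c,s['eef_pos']+R@[0,y,0]) for y in (-47,0,47)])
pair('p2',z(a,215,140,80,100,5),z(b,225,190,70,80,5))
E
```

```text
3.1 [489.02 240.95 115.44] [ 3.14 -0.   -2.7 ] [ 0.39  0.38  1.63  0.    1.13 -1.62] [ 0.33 -0.25  0.5 ]
[array([273.56, 182.1 ]), array([262.06, 177.32]), array([250.89, 172.68])]
[array([274.52, 215.25]), array([262.37, 220.19]), array([250.1 , 225.18])]
(500, 754, 3)
```

View pics/p2.png

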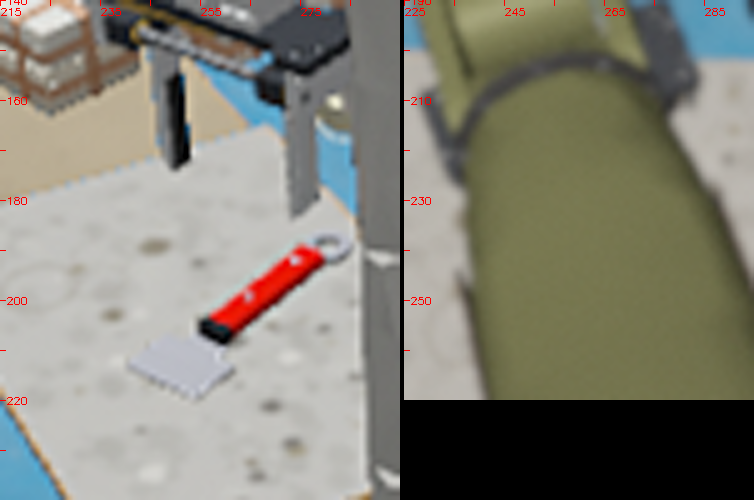

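The picture shows both fingertips straddling the handle line; the left pad tip is near (251,173.6) against a predicted (250.9,172.7), so the side view reads about 0.9 px low. I'll refit with that offset.

```bash
python3 - <<'E' | sed -n '/==/,$p'
exec(open('m.py').read())
print('==')
sh=lambda L:[(c,l,np.array(q)-([.4,.9] if c is a else [0,0])) for c,l,q in L]
obs=sh(obs);o=sh(o)
for z in ('free',12):
    g2=lambda p:np.concatenate([proj(c,W(p,l)+[0,0,p[3] if z=='free' else 12])-q for c,l,q in o])
    r=least_squares(g2,[490,240,.45,12],x_scale=[10,10,.1,10],loss='soft_l1');print('scr',z,r.x,np.degrees(r.x[2]),np.abs(r.fun).max())
r=least_squares(f,[640,-160,0],x_scale=[10,10,.1],loss='soft_l1');print('stand',r.x);print(f(r.x).reshape(-1,2))
print(tri((a,b),(obs[0][2],obs[7][2])),tri((a,b),(obs[1][2],obs[8][2])),tri((a,b),(obs[2][2],obs[5][2])))
E
```

```text
==
scr free [490.98 244.78   0.45  10.19] 25.726906863756838 1.0749299280435878
scr 12 [490.41 244.01   0.45  12.  ] 25.830444653193577 1.0596370135104394
stand [ 642.89 -159.97   -0.02]
[[-0.42 -0.35]
 [-0.63 -0.62]
 [-1.12 -0.62]
 [ 1.06  2.65]
 [-0.64 -0.02]
 [ 0.34 -0.31]
 [-0.02  0.39]
 [ 0.49 -1.54]
 [ 0.9  -1.57]]
[643.27 -74.56 289.5 ] [ 640.76 -244.02  287.81] [647.39 -74.52   2.64]
```

Emit:
servo_tool(
  motion=[
    {"dx": -0.05, "dy": 0.02, "dz": 0.4, "wx": 0, "wy": 0, "wz": 0, "fingers": -1},
    {"dx": -0.05, "dy": 0.02, "dz": 0.7, "wx": 0, "wy": 0, "wz": 0, "fingers": -1},
    {"dx": -0.05, "dy": 0.02, "dz": 0.9, "wx": 0, "wy": 0, "wz": 0, "fingers": -1},
    {"dx": -0.05, "dy": 0.02, "dz": 1.0, "wx": 0, "wy": 0, "wz": 0, "fingers": -1},
    {"dx": -0.05, "dy": 0.02, "dz": 1.0, "wx": 0, "wy": 0, "wz": 0, "fingers": -1},
  ],
)

```text
clock: 3.7
eef_pos: [492.5, 244.4, 14.6]
eef_rot: [3.141, -0.002, -2.695]
wrist_force: [-0.7, 1.1, 1.0]
finger_gap: 94.0
finger_force: 0.0
```

Emit:
servo_tool(
  motion=[
    {"dx": 0, "dy": 0, "dz": 0, "wx": 0, "wy": 0, "wz": 0, "fingers": 1},
    {"dx": 0, "dy": 0, "dz": 0, "wx": 0, "wy": 0, "wz": 0, "fingers": 1},
    {"dx": 0, "dy": 0, "dz": 0, "wx": 0, "wy": 0, "wz": 0, "fingers": 1},
    {"dx": 0, "dy": 0, "dz": 0, "wx": 0, "wy": 0, "wz": 0, "fingers": 1},
    {"dx": 0, "dy": 0, "dz": 0, "wx": 0, "wy": 0, "wz": 0, "fingers": 1},
    {"dx": 0, "dy": 0, "dz": 0, "wx": 0, "wy": 0, "wz": 0, "fingers": 1},
    {"dx": 0, "dy": 0, "dz": 0, "wx": 0, "wy": 0, "wz": 0, "fingers": 1},
    {"dx": 0, "dy": 0, "dz": 0, "wx": 0, "wy": 0, "wz": 0, "fingers": 1},
  ],
  newtons=30,
)

```text
clock: 4.5
eef_pos: [492.9, 244.5, 15.4]
eef_rot: [3.142, -0.0, -2.694]
wrist_force: [0.6, 0.4, 0.5]
finger_gap: 33.4
finger_force: 0.0
```

Emit:
servo_tool(
  motion=[
    {"dx": 0, "dy": 0, "dz": 0, "wx": 0, "wy": 0, "wz": 0, "fingers": 1},
    {"dx": 0, "dy": 0, "dz": 0, "wx": 0, "wy": 0, "wz": 0, "fingers": 1},
    {"dx": 0, "dy": 0, "dz": 0, "wx": 0, "wy": 0, "wz": 0, "fingers": 1},
    {"dx": 0, "dy": 0, "dz": 0, "wx": 0, "wy": 0, "wz": 0, "fingers": 1},
    {"dx": 0, "dy": 0, "dz": 0, "wx": 0, "wy": 0, "wz": 0, "fingers": 1},
  ],
)

```text
clock: 5.0
eef_pos: [492.9, 244.5, 15.4]
eef_rot: [3.142, -0.0, -2.694]
wrist_force: [0.3, 0.5, 0.4]
finger_gap: 21.4
finger_force: 30.0
```

Emit:
servo_tool(
  motion=[
    {"dx": 0, "dy": 0, "dz": -0.2, "wx": 0, "wy": 0, "wz": 0, "fingers": 1},
    {"dx": 0, "dy": 0, "dz": -0.6, "wx": 0, "wy": 0, "wz": 0, "fingers": 1},
    {"dx": 0, "dy": 0, "dz": -1, "wx": 0, "wy": 0, "wz": 0, "fingers": 1},
    {"dx": 0, "dy": 0, "dz": -1, "wx": 0, "wy": 0, "wz": 0, "fingers": 1},
  ],
)

```text
clock: 5.4
eef_pos: [495.0, 245.4, 120.6]
eef_rot: [-3.141, 0.008, -2.694]
wrist_force: [0.6, -0.4, -0.4]
finger_gap: 21.3
finger_force: 30.0
```

```bash
cat > tgt.py <<'E'
from h import *
import sys
ST=np.array([642.5,-160.,0]);YAW=-.02
EYE=np.array([-82.5,0,-.6])
def target(dist,off=(0,0,0)):
    Rs=Rn.from_euler('z',YAW).as_matrix();s=.5**.5
    zp=Rs@[-s,0,s];xp=Rs@[s,0,s];yp=Rs@[0,1,0]
    R=np.column_stack([-xp,yp,-zp])
    eye=ST+[0,0,235]+zp*dist+np.array(off)
    return R,eye-R@EYE
def cmd(dist,off=(0,0,0)):
    s=read_state();R0=Rn.from_euler('xyz',s['eef_rot']).as_matrix();p=s['eef_pos']
    R,P=target(dist,off)
    print(s['clock'],p,s['eef_rot'],'gap',s['finger_gap'],s['finger_force'])
    print('target',P,'d units',R0.T@(P-p)/100,'w units',Rn.from_matrix(R0.T@R).as_rotvec()/2, np.degrees(np.linalg.norm(Rn.from_matrix(R0.T@R).as_rotvec())))
    s2=s['joints'];print('j',s2)
if __name__=='__main__': cmd(float(sys.argv[1]))
E
python3 tgt.py 80
```

```text
5.4 [494.98 245.38 120.58] [-3.14  0.01 -2.69] gap 21.328518608427625 29.99755024909973
target [ 528.04 -157.71  232.81] d units [ 1.44 -3.78 -1.13] w units [ 0.09 -0.38  0.22] 51.60538728697639
j [ 0.39  0.38  1.62 -0.    1.13 -1.62]
```

Emit:
servo_tool(
  motion=[
    {"dx": 0.1, "dy": -0.15, "dz": -0.35, "wx": 0, "wy": 0, "wz": 0, "fingers": 1},
    {"dx": 0.3, "dy": -0.45, "dz": -0.7, "wx": 0, "wy": 0, "wz": 0, "fingers": 1},
    {"dx": 0.5, "dy": -0.8, "dz": -1, "wx": 0, "wy": 0, "wz": 0, "fingers": 1},
    {"dx": 0.52, "dy": -0.86, "dz": -1, "wx": 0, "wy": 0, "wz": 0, "fingers": 1},
  ],
)

```text
clock: 5.8
eef_pos: [484.1, 142.0, 218.8]
eef_rot: [-3.14, 0.005, -2.697]
wrist_force: [0.2, 0.4, -1.4]
finger_gap: 21.6
finger_force: 30.0
```

Emit:
servo_tool(
  motion=[
    {"dx": 0.2, "dy": -0.33, "dz": 0, "wx": 0, "wy": 0, "wz": 0, "fingers": 1},
    {"dx": 0.4, "dy": -0.66, "dz": 0, "wx": 0, "wy": 0, "wz": 0, "fingers": 1},
    {"dx": 0.52, "dy": -0.86, "dz": 0, "wx": 0, "wy": 0, "wz": 0, "fingers": 1},
  ],
)

```text
clock: 6.1
eef_pos: [472.9, 42.8, 214.2]
eef_rot: [3.141, -0.002, -2.695]
wrist_force: [-0.1, 0.9, -0.5]
finger_gap: 21.5
finger_force: 30.0
```

Emit:
servo_tool(
  motion=[
    {"dx": 0.2, "dy": -0.33, "dz": 0, "wx": 0, "wy": 0, "wz": 0, "fingers": 1},
    {"dx": 0.4, "dy": -0.66, "dz": 0, "wx": 0, "wy": 0, "wz": 0, "fingers": 1},
    {"dx": 0.52, "dy": -0.86, "dz": 0, "wx": 0, "wy": 0, "wz": 0, "fingers": 1},
  ],
)

```text
clock: 6.4
eef_pos: [463.2, -57.3, 214.2]
eef_rot: [3.141, -0.001, -2.695]
wrist_force: [0.4, 0.0, -0.2]
finger_gap: 21.8
finger_force: 30.0
```

Emit:
servo_tool(
  motion=[
    {"dx": 0.2, "dy": -0.33, "dz": 0, "wx": 0, "wy": 0, "wz": 0, "fingers": 1},
    {"dx": 0.4, "dy": -0.66, "dz": 0, "wx": 0, "wy": 0, "wz": 0, "fingers": 1},
    {"dx": 0.52, "dy": -0.86, "dz": 0, "wx": 0, "wy": 0, "wz": 0, "fingers": 1},
  ],
)

```text
clock: 6.7
eef_pos: [453.6, -157.4, 214.1]
eef_rot: [3.14, -0.001, -2.695]
wrist_force: [1.1, 0.9, -1.5]
finger_gap: 21.6
finger_force: 30.0
```

```bash
python3 tgt.py 100
```

```text
6.7 [ 453.59 -157.4   214.11] [ 3.14 -0.   -2.7 ] gap 21.605011482465137 29.99774158000946
target [ 513.9  -157.43  246.95] d units [-0.54 -0.26 -0.33] w units [ 0.09 -0.39  0.22] 52.040713362083046
j [-0.41  0.14  1.7  -0.    1.31 -2.43]
```

Emit:
servo_tool(
  motion=[
    {"dx": 0, "dy": 0, "dz": -0.1, "wx": 0.012, "wy": -0.055, "wz": 0.031, "fingers": 1},
    {"dx": 0, "dy": 0, "dz": -0.2, "wx": 0.026, "wy": -0.111, "wz": 0.063, "fingers": 1},
    {"dx": -0.1, "dy": -0.06, "dz": -0.33, "wx": 0.039, "wy": -0.167, "wz": 0.095, "fingers": 1},
    {"dx": -0.2, "dy": -0.1, "dz": -0.33, "wx": 0.051, "wy": -0.223, "wz": 0.126, "fingers": 1},
    {"dx": -0.3, "dy": -0.15, "dz": -0.33, "wx": 0.064, "wy": -0.279, "wz": 0.157, "fingers": 1},
    {"dx": -0.4, "dy": -0.2, "dz": -0.33, "wx": 0.077, "wy": -0.334, "wz": 0.189, "fingers": 1},
    {"dx": -0.54, "dy": -0.26, "dz": -0.33, "wx": 0.09, "wy": -0.39, "wz": 0.22, "fingers": 1},
    {"dx": -0.54, "dy": -0.26, "dz": -0.33, "wx": 0.09, "wy": -0.39, "wz": 0.22, "fingers": 1},
    {"dx": -0.54, "dy": -0.26, "dz": -0.33, "wx": 0.09, "wy": -0.39, "wz": 0.22, "fingers": 1},
  ],
)

```text
clock: 7.6
eef_pos: [514.7, -153.3, 249.5]
eef_rot: [3.139, 0.786, 3.124]
wrist_force: [-0.0, -0.1, -1.2]
finger_gap: 21.3
finger_force: 30.0
```

```bash
python3 tgt.py 75; python3 - <<'E'
from v import *
a=camera('side');b=camera('top')
pair('p3',z(a,320,150,80,100,5),z(b,330,155,70,80,5))
from tgt import *
s=read_state();R=Rn.from_euler('xyz',s['eef_rot']).as_matrix()
for c in (a,b):
    print('eye',proj(c,s['eef_pos']+R@EYE),'tcp',proj(c,s['eef_pos']), 'pegtip',proj(c,target(48)[1]+target(48)[0]@EYE),'root',proj(c,target(0)[1]+target(0)[0]@EYE))
    for q in('eye','peg'): print(q,[(x['location'],x['conf']) for x in spot_in(q,c)])
E
```

```text
7.6 [ 514.65 -153.31  249.49] [3.14 0.79 3.12] gap 21.28111387817411 29.998082220554352
target [ 531.58 -157.78  229.27] d units [ 0.02 -0.04  0.26] w units [0. 0. 0.] 0.2819918893276224
j [-0.54 -0.11  2.06  0.69  0.59 -2.55]
(500, 754, 3)
eye [357.68 181.96] tcp [336.46 208.39] pegtip [369.53 191.96] root [379.37 198.76]
eye [([338.3, 204.5], 0.82)]
peg []
eye [379.23 180.57] tcp [376.73 203.76] pegtip [378.61 175.69] root [377.19 170.83]
eye [([375.0, 194.7], 0.75), ([358.6, 230.3], 0.65)]
peg []
```

View pics/p3.png

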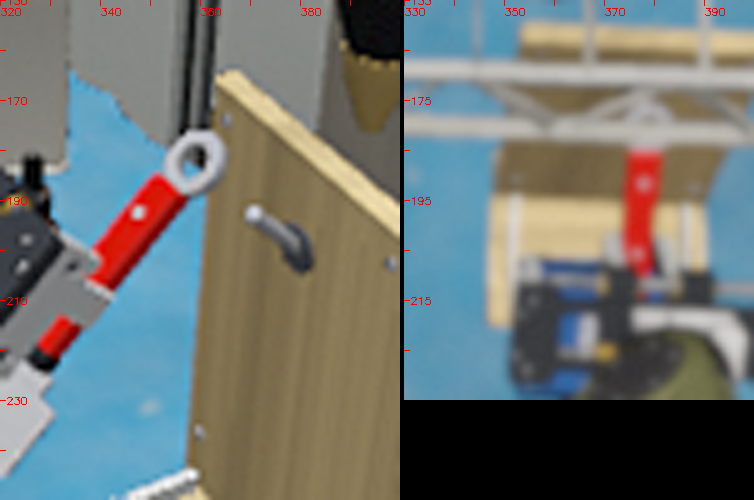

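The side view shows the eye ring at (359,182), in line above the peg tip (370.6,192.6); the top view shows the handle centred on the panel but the ring is under the beam. Joint 6 sits at its limit, so I'll turn the scraper a little about the peg axis.

```bash
sed -i "s/EYE=.*/EYE=np.array([-84,0,-.6]);TH=np.radians(12)/; s/    eye=ST/    R=R@Rn.from_euler('z',TH).as_matrix()\n    eye=ST/" tgt.py; python3 tgt.py 66
```

```text
7.9 [ 515.05 -153.82  250.47] [3.14 0.79 3.12] gap 21.876216495569537 29.99770224094391
target [ 538.53 -140.45  223.15] d units [0.03 0.14 0.36] w units [0.  0.  0.1] 11.974288814789018
j [-0.54 -0.11  2.06  0.69  0.59 -2.55]
```

Emit:
servo_tool(
  motion=[
    {"dx": 0, "dy": 0.07, "dz": 0.05, "wx": 0, "wy": 0, "wz": 0.05, "fingers": 1},
    {"dx": 0.02, "dy": 0.14, "dz": 0.1, "wx": 0, "wy": 0, "wz": 0.1, "fingers": 1},
    {"dx": 0.03, "dy": 0.14, "dz": 0.2, "wx": 0, "wy": 0, "wz": 0.1, "fingers": 1},
    {"dx": 0.03, "dy": 0.14, "dz": 0.3, "wx": 0, "wy": 0, "wz": 0.1, "fingers": 1},
    {"dx": 0.03, "dy": 0.14, "dz": 0.35, "wx": 0, "wy": 0, "wz": 0.1, "fingers": 1},
    {"dx": 0.03, "dy": 0.14, "dz": 0.35, "wx": 0, "wy": 0, "wz": 0.1, "fingers": 1},
  ],
)

```text
clock: 8.5
eef_pos: [538.3, -140.2, 222.7]
eef_rot: [2.941, 0.768, 2.841]
wrist_force: [-0.1, -0.1, -0.7]
finger_gap: 21.4
finger_force: 30.0
```

```bash
python3 tgt.py 66; python3 - <<'E'
from v import *
a=camera('side');b=camera('top')
pair('p4',z(a,345,165,50,60,10),z(b,360,160,35,50,8))
from tgt import *
s=read_state();R=Rn.from_euler('xyz',s['eef_rot']).as_matrix();E=s['eef_pos']+R@EYE
for c in (a,b):
    print('eye',proj(c,E),'pegtip',proj(c,target(48)[1]+target(48)[0]@EYE),'dy1',proj(c,E+[0,10,0])-proj(c,E),'dx',proj(c,E+[7.07,0,7.07])-proj(c,E))
E
```

```text
8.5 [ 538.25 -140.16  222.69] [2.94 0.77 2.84] gap 21.400895276216488 29.99767541885376
target [ 538.53 -140.45  223.15] d units [-0.01 -0.   -0.  ] w units [0. 0. 0.] 0.5751543336634136
j [-0.48 -0.03  2.06  0.72  0.5  -2.36]
(600, 784, 3)
eye [365.28 188.96] pegtip [369.53 191.96] dy1 [-2.36 -2.06] dx [ 2.55 -3.17]
eye [378.91 177.67] pegtip [378.61 175.69] dy1 [-3.03 -0.09] dx [ 0.26 -2.84]
```

View pics/p4.png

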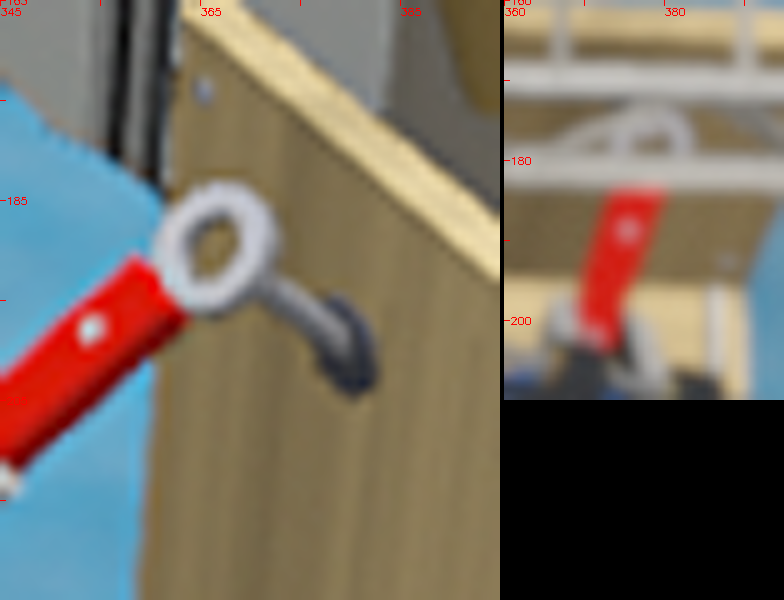

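The side view shows the ring centre at (366.8,189.8), on the extended peg axis (tip ~(370.6,192.6), root (379.7,199.5)). In the top view the ring is at column 378.4, in step with the stand's own residual. I'll slide it in along the tool's z.

Emit:
servo_tool(
  motion=[
    {"dx": 0, "dy": 0, "dz": 0.08, "wx": 0, "wy": 0, "wz": 0, "fingers": 1},
    {"dx": 0, "dy": 0, "dz": 0.14, "wx": 0, "wy": 0, "wz": 0, "fingers": 1},
    {"dx": 0, "dy": 0, "dz": 0.2, "wx": 0, "wy": 0, "wz": 0, "fingers": 1},
    {"dx": 0, "dy": 0, "dz": 0.24, "wx": 0, "wy": 0, "wz": 0, "fingers": 1},
    {"dx": 0, "dy": 0, "dz": 0.24, "wx": 0, "wy": 0, "wz": 0, "fingers": 1},
  ],
)

```text
clock: 9.1
eef_pos: [555.2, -140.2, 206.0]
eef_rot: [2.939, 0.768, 2.839]
wrist_force: [0.2, -0.3, -1.1]
finger_gap: 21.5
finger_force: 30.0
```

```bash
python3 tgt.py 30; python3 - <<'E'
from v import *
a=camera('side');b=camera('top');print(read_state()['wrist_force'],read_state()['moment'])
pair('p5',z(a,345,165,50,60,10),z(b,360,160,35,50,8))
E
```

```text
9.1 [ 555.21 -140.18  206.04] [2.94 0.77 2.84] gap 21.538296859726913 29.99754399061203
target [ 563.98 -140.96  197.69] d units [-0.   -0.01  0.12] w units [0. 0. 0.] 0.5265058157751403
j [-0.46  0.03  2.04  0.77  0.45 -2.4 ]
[ 0.13 -0.65 -0.94] [ 0.09  0.51 -0.  ]
(600, 784, 3)
```

View pics/p5.png

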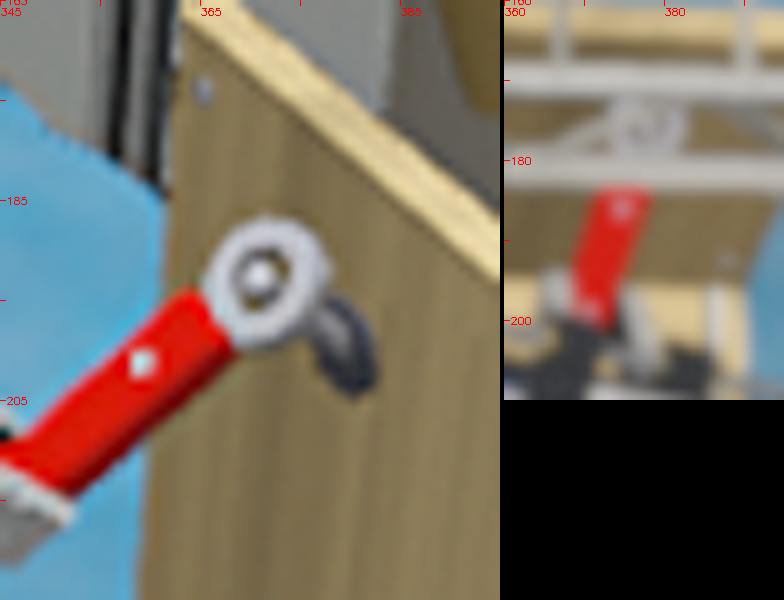

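The side view shows the peg's ball end in the hole at (371,192), and the forces are near zero. I'll go on down the peg, then release.

Emit:
servo_tool(
  motion=[
    {"dx": 0, "dy": 0, "dz": 0.06, "wx": 0, "wy": 0, "wz": 0, "fingers": 1},
    {"dx": 0, "dy": 0, "dz": 0.12, "wx": 0, "wy": 0, "wz": 0, "fingers": 1},
    {"dx": 0, "dy": 0, "dz": 0.12, "wx": 0, "wy": 0, "wz": 0, "fingers": 1},
    {"dx": 0, "dy": 0, "dz": 0.12, "wx": 0, "wy": 0, "wz": 0, "fingers": 1},
  ],
)

```text
clock: 9.6
eef_pos: [563.6, -140.4, 198.0]
eef_rot: [2.939, 0.769, 2.839]
wrist_force: [-0.5, -0.4, -0.7]
finger_gap: 21.6
finger_force: 30.0
```

Emit:
servo_tool(
  motion=[
    {"dx": 0, "dy": 0, "dz": 0, "wx": 0, "wy": 0, "wz": 0, "fingers": -0.2},
    {"dx": 0, "dy": 0, "dz": 0, "wx": 0, "wy": 0, "wz": 0, "fingers": -0.2},
    {"dx": 0, "dy": 0, "dz": 0, "wx": 0, "wy": 0, "wz": 0, "fingers": -0.2},
    {"dx": 0, "dy": 0, "dz": 0, "wx": 0, "wy": 0, "wz": 0, "fingers": -0.2},
    {"dx": 0, "dy": 0, "dz": 0, "wx": 0, "wy": 0, "wz": 0, "fingers": -0.2},
    {"dx": 0, "dy": 0, "dz": 0, "wx": 0, "wy": 0, "wz": 0, "fingers": -0.2},
  ],
)

```text
clock: 10.2
eef_pos: [563.6, -140.5, 198.3]
eef_rot: [2.939, 0.769, 2.839]
wrist_force: [-0.0, 0.1, 0.3]
finger_gap: 56.3
finger_force: 0.0
```

Emit:
servo_tool(
  motion=[
    {"dx": 0, "dy": 0, "dz": -0.3, "wx": 0, "wy": 0, "wz": 0, "fingers": -0.2},
    {"dx": 0, "dy": 0, "dz": -0.7, "wx": 0, "wy": 0, "wz": 0, "fingers": -0.2},
    {"dx": 0, "dy": 0, "dz": -1, "wx": 0, "wy": 0, "wz": 0, "fingers": -0.2},
    {"dx": 0, "dy": 0, "dz": -1, "wx": 0, "wy": 0, "wz": 0, "fingers": -0.2},
  ],
)

```text
clock: 10.6
eef_pos: [491.8, -139.8, 271.8]
eef_rot: [2.941, 0.774, 2.839]
wrist_force: [-0.0, -0.3, 0.7]
finger_gap: 56.4
finger_force: 0.0
```

```bash
python3 - <<'E'
from v import *
a=camera('side');b=camera('top');s=read_state();print(s)
pair('p6',z(a,310,165,95,140,4),z(b,335,160,65,90,6))
for q in('eye','tray_front','scraper','drip_tray'):
    for c in(a,b): print(q,[(np.round(x['location'],1),x['conf']) for x in spot_in(q,c)])
E
```

```text
{'clock': 10.7, 'joints': array([-0.54, -0.2 ,  2.09,  0.64,  0.64, -2.29]), 'qd': array([ 0.01,  0.04,  0.  ,  0.  , -0.01, -0.  ]), 'effort': array([ -0.45, -26.49, -36.62,   0.78,  -0.93,   0.09]), 'eef_pos': array([ 492.67, -139.51,  268.84]), 'eef_rot': array([2.94, 0.77, 2.84]), 'wrist_force': array([0.2 , 0.13, 0.57]), 'moment': array([ 0.05,  0.34, -0.04]), 'finger_force': 0.0, 'finger_gap': 56.40992857226035}
(560, 774, 3)
eye [(array([373.6, 228.7]), 0.87)]
eye [(array([372.8, 189.7]), 0.69)]
tray_front [(array([336.9, 270.2]), 0.91)]
tray_front [(array([369.6, 209.6]), 0.52)]
scraper [(array([374. , 225.3]), 0.76)]
scraper [(array([372.5, 193.4]), 0.65)]
drip_tray [(array([337.1, 272.7]), 0.75), (array([373.4, 252. ]), 0.69)]
drip_tray [(array([370.4, 210.6]), 0.49)]
```

View pics/p6.png

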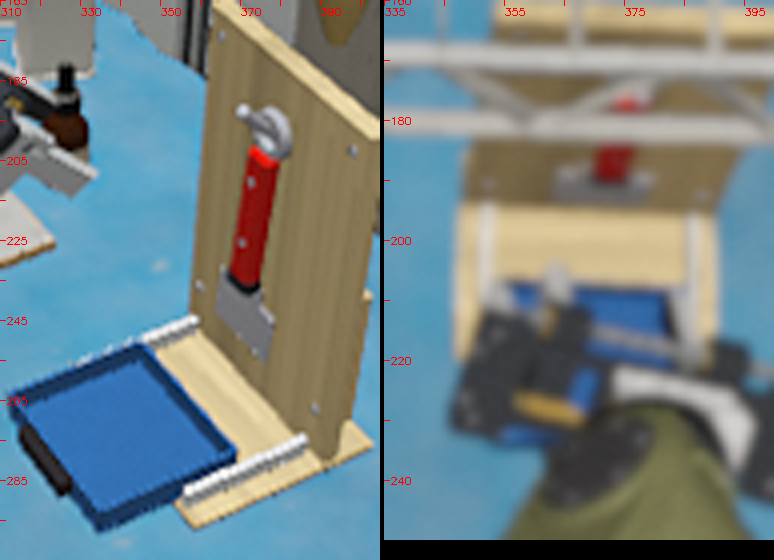

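The scraper hangs blade down on the peg (ring at about (375,198), blade near (369,244) in the side view), flat to the panel. The tray is still out. Next I'll bring the tool vertical in front of the tray.

```bash
cat > go.py <<'E'
from h import *
import sys
P=np.array(list(map(float,sys.argv[1:4])))
s=read_state();R0=Rn.from_euler('xyz',s['eef_rot']).as_matrix()
R=Rn.from_euler('xyz',[np.pi,0,np.pi-.02]).as_matrix()
print(s['clock'],s['eef_pos'],s['joints'],R0.T@(P-s['eef_pos'])/100,Rn.from_matrix(R0.T@R).as_rotvec()/2)
E
python3 go.py 425 -156 180
python3 - <<'E'
from h import *
a=camera('side');b=camera('top')
print(tri((a,b),((321.25-.4,280.75-.9),(369,237))),onz(b,(369,236.7),25),onz(a,(320.9,279.5),25))
E
```

```text
11.1 [ 492.67 -139.2   268.05] [-0.54 -0.2   2.09  0.64  0.64 -2.29] [ 1.04 -0.4   0.14] [ 0.04  0.39 -0.09]
[ 468.51 -155.89   21.35] [ 465.06 -154.61   25.  ] [ 471.34 -157.63   25.  ]
```

Emit:
servo_tool(
  motion=[
    {"dx": 0.3, "dy": -0.1, "dz": 0.04, "wx": 0.006, "wy": 0.06, "wz": -0.014, "fingers": 1},
    {"dx": 0.6, "dy": -0.2, "dz": 0.08, "wx": 0.012, "wy": 0.12, "wz": -0.028, "fingers": 1},
    {"dx": 0.8, "dy": -0.3, "dz": 0.1, "wx": 0.018, "wy": 0.18, "wz": -0.042, "fingers": 1},
    {"dx": 1, "dy": -0.4, "dz": 0.14, "wx": 0.025, "wy": 0.24, "wz": -0.056, "fingers": 1},
    {"dx": 1, "dy": -0.4, "dz": 0.14, "wx": 0.031, "wy": 0.3, "wz": -0.07, "fingers": 1},
    {"dx": 1, "dy": -0.4, "dz": 0.14, "wx": 0.036, "wy": 0.35, "wz": -0.08, "fingers": 1},
    {"dx": 1, "dy": -0.4, "dz": 0.14, "wx": 0.04, "wy": 0.39, "wz": -0.09, "fingers": 1},
    {"dx": 1, "dy": -0.4, "dz": 0.14, "wx": 0.04, "wy": 0.39, "wz": -0.09, "fingers": 1},
    {"dx": 1, "dy": -0.4, "dz": 0.14, "wx": 0.04, "wy": 0.39, "wz": -0.09, "fingers": 1},
  ],
)

```text
clock: 12.1
eef_pos: [427.6, -156.9, 183.0]
eef_rot: [3.136, 0.009, 3.113]
wrist_force: [0.1, -0.2, 1.0]
finger_gap: 0.5
finger_force: 0.0
```

```bash
python3 go.py 440 -156 22
```

```text
12.1 [ 427.64 -156.9   182.97] [-0.44  0.11  1.81  0.01  1.22 -1.98] [-0.11  0.    1.61] [ 0.  0. -0.]
```

Emit:
servo_tool(
  motion=[
    {"dx": 0, "dy": 0, "dz": 0.4, "wx": 0, "wy": 0, "wz": 0, "fingers": 1},
    {"dx": 0, "dy": 0, "dz": 0.8, "wx": 0, "wy": 0, "wz": 0, "fingers": 1},
    {"dx": 0, "dy": 0, "dz": 1, "wx": 0, "wy": 0, "wz": 0, "fingers": 1},
  ],
)

```text
clock: 12.4
eef_pos: [426.7, -156.2, 81.0]
eef_rot: [3.135, 0.007, 3.112]
wrist_force: [0.3, -0.4, 0.3]
finger_gap: 0.4
finger_force: 0.0
```

Emit:
servo_tool(
  motion=[
    {"dx": 0, "dy": 0, "dz": 0.3, "wx": 0, "wy": 0, "wz": 0, "fingers": 1},
    {"dx": 0, "dy": 0, "dz": 0.5, "wx": 0, "wy": 0, "wz": 0, "fingers": 1},
    {"dx": -0.1, "dy": 0, "dz": 0.6, "wx": 0, "wy": 0, "wz": 0, "fingers": 1},
    {"dx": -0.1, "dy": 0, "dz": 0.6, "wx": 0, "wy": 0, "wz": 0, "fingers": 1},
  ],
)

```text
clock: 12.8
eef_pos: [438.3, -156.6, 22.7]
eef_rot: [3.135, 0.007, 3.112]
wrist_force: [-0.6, -0.1, 0.1]
finger_gap: 0.4
finger_force: 0.0
```

Emit:
servo_tool(
  motion=[
    {"dx": -0.1, "dy": 0, "dz": 0, "wx": 0, "wy": 0, "wz": 0, "fingers": 1},
    {"dx": -0.2, "dy": 0, "dz": 0, "wx": 0, "wy": 0, "wz": 0, "fingers": 1},
    {"dx": -0.28, "dy": 0, "dz": 0, "wx": 0, "wy": 0, "wz": 0, "fingers": 1},
    {"dx": -0.36, "dy": 0, "dz": 0, "wx": 0, "wy": 0, "wz": 0, "fingers": 1},
    {"dx": -0.44, "dy": 0, "dz": 0, "wx": 0, "wy": 0, "wz": 0, "fingers": 1},
    {"dx": -0.52, "dy": 0, "dz": 0, "wx": 0, "wy": 0, "wz": 0, "fingers": 1},
    {"dx": -0.6, "dy": 0, "dz": 0, "wx": 0, "wy": 0, "wz": 0, "fingers": 1},
    {"dx": -0.65, "dy": 0, "dz": 0, "wx": 0, "wy": 0, "wz": 0, "fingers": 1},
  ],
)

```text
clock: 13.6
eef_pos: [503.0, -158.3, 23.6]
eef_rot: [3.136, 0.003, 3.113]
wrist_force: [-36.3, -2.4, 27.7]
finger_gap: 0.6
finger_force: 17.8
```

Contact force has risen to 36 N: either the stop or a jam. I'll back off and check.

Emit:
servo_tool(
  motion=[
    {"dx": 0.05, "dy": 0, "dz": 0, "wx": 0, "wy": 0, "wz": 0, "fingers": 1},
    {"dx": 0.3, "dy": 0, "dz": 0, "wx": 0, "wy": 0, "wz": 0, "fingers": 1},
    {"dx": 0.6, "dy": 0, "dz": 0, "wx": 0, "wy": 0, "wz": 0, "fingers": 1},
    {"dx": 0.8, "dy": 0, "dz": -0.5, "wx": 0, "wy": 0, "wz": 0, "fingers": 1},
    {"dx": 0.8, "dy": 0, "dz": -1, "wx": 0, "wy": 0, "wz": 0, "fingers": 1},
    {"dx": 0.8, "dy": 0, "dz": -1, "wx": 0, "wy": 0, "wz": 0, "fingers": 1},
  ],
)

```text
clock: 14.2
eef_pos: [425.1, -157.8, 128.9]
eef_rot: [3.14, 0.016, 3.113]
wrist_force: [-0.1, -0.4, -1.0]
finger_gap: 0.5
finger_force: 0.0
```

```bash
python3 - <<'E'
from v import *
a=camera('side');b=camera('top');s=read_state();print(s['clock'],s['eef_pos'],s['wrist_force'])
pair('p7',z(a,310,165,95,140,4),z(b,335,160,65,90,6))
im=a['image'].astype(int)
m=(im[...,2]>im[...,0]*2)&(im[...,2]<175)&(im[...,1]<110)
m=m[225:310,300:400]
ys,xs=np.where(m);print('side blue',xs.min()+300,xs.max()+300,ys.min()+225,ys.max()+225,len(xs))
t=cv2.imread('pics/s0.png')[:,:,::-1].astype(int)
m0=((t[...,2]>t[...,0]*2)&(t[...,2]<175)&(t[...,1]<110))[225:310,300:400]
ys,xs=np.where(m0);print('before',xs.min()+300,xs.max()+300,ys.min()+225,ys.max()+225,len(xs))
# expected bottom/near corner of tray: before & after predicted
p=(335.5,297)
for d in (0,30,40,50,55,60,65,70):
    X=onz(a,p,9);print(d,proj(a,X+[d,-.02*d,0]))
E
```

```text
14.3 [ 423.7  -156.99  124.54] [ 0.13  0.47 -0.74]
(560, 774, 3)
side blue 327 383 235 290 503
before 312 368 251 297 569
0 [335.5 297. ]
30 [345.12 292.65]
40 [348.28 291.22]
50 [351.42 289.8 ]
55 [352.98 289.09]
60 [354.54 288.39]
65 [356.09 287.68]
70 [357.63 286.98]
```

```bash
python3 - <<'E'
from v import *
a=camera('side');b=camera('top')
print('top col 366..'); 
for u in (360,364,378,382): print(u,[tuple(b['image'][v,u]) for v in range(186,206)])
t=cv2.imread('pics/t0.png')[:,:,::-1]
print('before',[tuple(t[v,364]) for v in range(198,214)])
for xs in (642.5-12,642.5-8,642.5-4,642.5): print(xs,'rim z33',proj(b,[xs,-160,33]),'panel z33',proj(b,[642.5,-160,33]),proj(a,[xs,-160-62,33])+[.4,.9])
for q in('tray_front','drip_tray'):
    for c in (a,b):print(q,[(np.round(x['location'],1),x['conf']) for x in spot_in(q,c)])
# black grip in side image
im=a['image'].astype(int);m=(im.max(2)<60);ys,xs=np.where(m[255:295,315:350]);print('grip dark',xs.mean()+315,ys.mean()+255,len(xs))
im=cv2.imread('pics/s0.png').astype(int);m=(im.max(2)<60);ys,xs=np.where(m[255:295,305:335]);print('before',xs.mean()+305,ys.mean()+255,len(xs))
E
```

```text
top col 366..
360 [(np.uint8(114), np.uint8(97), np.uint8(68)), (np.uint8(114), np.uint8(98), np.uint8(69)), (np.uint8(112), np.uint8(95), np.uint8(65)), (np.uint8(110), np.uint8(94), np.uint8(65)), (np.uint8(109), np.uint8(94), np.uint8(64)), (np.uint8(109), np.uint8(93), np.uint8(65)), (np.uint8(107), np.uint8(93), np.uint8(68)), (np.uint8(103), np.uint8(98), np.uint8(97)), (np.uint8(89), np.uint8(103), np.uint8(126)), (np.uint8(63), np.uint8(91), np.uint8(125)), (np.uint8(43), np.uint8(79), np.uint8(124)), (np.uint8(46), np.uint8(92), np.uint8(147)), (np.uint8(49), np.uint8(101), np.uint8(161)), (np.uint8(52), np.uint8(104), np.uint8(165)), (np.uint8(52), np.uint8(104), np.uint8(165)), (np.uint8(54), np.uint8(105), np.uint8(166)), (np.uint8(50), np.uint8(103), np.uint8(164)), (np.uint8(52), np.uint8(104), np.uint8(165)), (np.uint8(52), np.uint8(104), np.uint8(165)), (np.uint8(52), np.uint8(105), np.uint8(165))]
364 [(np.uint8(107), np.uint8(92), np.uint8(65)), (np.uint8(118), np.uint8(105), np.uint8(87)), (np.uint8(128), np.uint8(121), np.uint8(110)), (np.uint8(125), np.uint8(118)
[... 3220 characters left out ...]
0), np.uint8(102), np.uint8(164)), (np.uint8(52), np.uint8(103), np.uint8(164)), (np.uint8(51), np.uint8(104), np.uint8(164))]
630.5 rim z33 [370.06 195.52] panel z33 [370.02 192.69] [383.24 271.46]
634.5 rim z33 [370.05 194.58] panel z33 [370.02 192.69] [384.41 270.91]
638.5 rim z33 [370.04 193.64] panel z33 [370.02 192.69] [385.57 270.36]
642.5 rim z33 [370.02 192.69] panel z33 [370.02 192.69] [386.72 269.82]
tray_front [(array([351.4, 265.6]), 0.58)]
tray_front [(array([359.8, 203.8]), 0.89)]
drip_tray [(array([353. , 264.5]), 0.73)]
drip_tray [(array([358.3, 201.5]), 0.92), (array([370.2, 187.3]), 0.44)]
grip dark 336.6777777777778 273.2 90
before 320.84615384615387 279.53846153846155 91
```

The tray's rear rim now meets the panel line (row ~193.5 against 192.7), so it's at its stop. I'll give it a gentle confirming push in case it rebounded.

Emit:
servo_tool(
  motion=[
    {"dx": 0, "dy": 0, "dz": 0.4, "wx": 0, "wy": 0, "wz": 0, "fingers": 1},
    {"dx": 0, "dy": 0, "dz": 0.8, "wx": 0, "wy": 0, "wz": 0, "fingers": 1},
    {"dx": 0, "dy": 0, "dz": 1, "wx": 0, "wy": 0, "wz": 0, "fingers": 1},
    {"dx": -0.3, "dy": 0, "dz": 1, "wx": 0, "wy": 0, "wz": 0, "fingers": 1},
    {"dx": -0.55, "dy": 0, "dz": 1, "wx": 0, "wy": 0, "wz": 0, "fingers": 1},
    {"dx": -0.68, "dy": 0, "dz": 1, "wx": 0, "wy": 0, "wz": 0, "fingers": 1},
    {"dx": -0.74, "dy": 0, "dz": 1, "wx": 0, "wy": 0, "wz": 0, "fingers": 1},
    {"dx": -0.76, "dy": 0, "dz": 1, "wx": 0, "wy": 0, "wz": 0, "fingers": 1},
    {"dx": -0.76, "dy": 0, "dz": 1, "wx": 0, "wy": 0, "wz": 0, "fingers": 1},
  ],
)

```text
clock: 15.5
eef_pos: [499.2, -158.3, 23.6]
eef_rot: [3.136, 0.006, 3.113]
wrist_force: [-0.7, 0.8, 0.2]
finger_gap: 0.2
finger_force: 0.0
```

Emit:
servo_tool(
  motion=[
    {"dx": -0.01, "dy": 0, "dz": 0, "wx": 0, "wy": 0, "wz": 0, "fingers": 1},
    {"dx": -0.02, "dy": 0, "dz": 0, "wx": 0, "wy": 0, "wz": 0, "fingers": 1},
    {"dx": -0.02, "dy": 0, "dz": 0, "wx": 0, "wy": 0, "wz": 0, "fingers": 1},
  ],
)

```text
clock: 15.8
eef_pos: [501.6, -158.5, 24.1]
eef_rot: [3.136, 0.007, 3.113]
wrist_force: [-0.2, -0.3, -0.2]
finger_gap: 0.5
finger_force: 0.0
```

Emit:
servo_tool(
  motion=[
    {"dx": -0.01, "dy": 0, "dz": 0, "wx": 0, "wy": 0, "wz": 0, "fingers": 1},
    {"dx": -0.02, "dy": 0, "dz": 0, "wx": 0, "wy": 0, "wz": 0, "fingers": 1},
    {"dx": -0.02, "dy": 0, "dz": 0, "wx": 0, "wy": 0, "wz": 0, "fingers": 1},
  ],
)

```text
clock: 16.1
eef_pos: [502.6, -158.5, 23.9]
eef_rot: [3.136, 0.004, 3.113]
wrist_force: [-9.0, -1.5, 7.1]
finger_gap: 0.3
finger_force: 4.6
```

A firm stop at the same place (9 N, well over the tray's friction), so it's home. Now I'll retreat.

Emit:
servo_tool(
  motion=[
    {"dx": 0.05, "dy": 0, "dz": 0, "wx": 0, "wy": 0, "wz": 0, "fingers": 1},
    {"dx": 0.3, "dy": 0, "dz": 0, "wx": 0, "wy": 0, "wz": 0, "fingers": 1},
    {"dx": 0.6, "dy": 0, "dz": -0.2, "wx": 0, "wy": 0, "wz": 0, "fingers": 1},
    {"dx": 0.8, "dy": 0, "dz": -0.6, "wx": 0, "wy": 0, "wz": 0, "fingers": 1},
    {"dx": 0.8, "dy": 0, "dz": -1, "wx": 0, "wy": 0, "wz": 0, "fingers": 1},
    {"dx": 0.8, "dy": 0, "dz": -1, "wx": 0, "wy": 0, "wz": 0, "fingers": 1},
  ],
)

```text
clock: 16.7
eef_pos: [424.6, -157.7, 128.1]
eef_rot: [3.14, 0.015, 3.113]
wrist_force: [0.1, 0.4, -0.7]
finger_gap: 0.3
finger_force: 0.0
```

```bash
python3 - <<'E'
from h import *
a=camera('side')
for q in('scraper','eye','dropper_bottle','mix_cup_1','pigment_jar'): print(q,[(np.round(x['location'],1),round(x['conf'],2)) for x in spot_in(q,a)][:2])
im=a['image'].astype(int);m=(im.max(2)<60);ys,xs=np.where(m[255:295,315:350]);print('grip',xs.mean()+315,ys.mean()+255,len(xs))
m=(im[...,0]>100)&(im[...,1]<50);ys,xs=np.where(m[180:260,355:395]);print('red',xs.mean()+355,ys.mean()+180,len(xs),ys.min()+180,ys.max()+180)
s=read_state();print(s['clock'],s['eef_pos'],s['wrist_force'])
print(sign_off())
E
```

```text
scraper [(array([373., 226.]), 0.67)]
eye [(array([372.8, 226. ]), 0.83)]
dropper_bottle [(array([327., 195.]), 0.67)]
mix_cup_1 []
pigment_jar [(array([381.2, 333.4]), 0.62)]
grip 336.6777777777778 273.2 90
red 373.2114537444934 219.04405286343612 227 202 235
17.0 [ 422.57 -156.42  122.17] [-0.04  0.8  -0.16]
the job is handed in; nothing more can be done
None
```

The scraper hangs blade down on the peg and the tray is pushed home against its stop; the job was handed in at 17.0 s. The bottle and jar looked unmoved, but the cup wasn't detected in the last picture; the arm never went near it.

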